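# Set the rotary specimen stage to its scale line and clamp it

### The job

Turn the round dial of the specimen stage, by pushing one of its two upright posts with the fingers, until the black index line on the dial lines up with the one long line on the scale ring around it; then push the knob of the clamp lever anticlockwise (seen from above) all the way to its stop. Only push: do not grip the posts or the knob or take them between the fingers. Leave the covered dish sitting at the middle of the dial, and do not disturb the other things on the bench; finish clear of everything with the two lines still in line.

Things in the scene. Friction and masses are not known exactly. Their poses are not given: they have to be found in the camera images.
- stage: Rotary specimen stage, bolted to the bench: dark steel base plate 250 x 300 x 12 mm (x, y, z) under a grey round housing 200 mm across. Origin: centre of the plate's underside, on the dial's upright turning axis; x, y along the plate, z up. Always level.
- dial_centre (a point): Point on the dial's turning axis (upright) at the height of the dial's top face, 40 mm above the bench. The dial is a flat aluminium disc 152 mm across. Axes as the stage's.
- dial (a joint): Turn of the dial (rad), positive anticlockwise seen from above; 0 when the index line points along the stage's +x. It turns freely either way, without stops (values beyond 2 pi mean whole turns), stays where it is left and needs about 0.07 N m, or 1.2 N at a post.
- index_mark (a point): Outer end of the index line: a black line 5 mm wide and 36 mm long lying radially on the dial's top face and ending at its rim. This point lies 77 mm from the axis, at the gap between dial and ring, and turns with the dial.
- long_line (a point): Inner end of the one long line (5 mm wide, 19 mm long, black, radial) on the white scale ring; this point lies 77 mm from the axis, at the gap between dial and ring. The ring (154 to 197 mm across, top 40 mm above the bench, fixed) has 23 other lines, every 15 degrees, all short (7 mm) and thin (2 mm). The dial is set when this point and index_mark coincide.
- post_a (a point): Centre of the top of one steel finger post: upright, 12 mm diameter, 30 mm tall, rising from the dial's top face to 70 mm above the bench, 58 mm from the axis. Seen from above it stands a quarter turn anticlockwise of the index line.
- post_b (a point): Centre of the top of the other finger post, the same size, diametrically opposite post_a (a quarter turn clockwise of the index line).
- clamp (a joint): Turn of the clamp lever (rad), about an upright axis, positive anticlockwise seen from above: near 0 open, 1.2 at its stop (clamped). It stays where it is left and needs about 1.5 N at the knob. It does not really block the dial.
- clamp_pivot (a point): Point on the clamp lever's upright turning axis, 35 mm above the bench, at the stage's right (-y) side.
- clamp_knob (a point): Centre of the top of the clamp lever's upright round black knob: 18 mm diameter, its top 75 mm above the bench, its straight side 38 mm tall, at the end of a black arm 12 mm wide and 8 mm high (top 38 mm above the bench), 65 mm from the pivot axis. At joint 0 it lies 140 degrees clockwise of the stage's +x as seen from the pivot, and swings from there towards the stage's +x; nothing stands in its way.
- dish: Covered culture dish, 54 mm across, 16 mm high, loose, standing at the middle of the dial; origin: centre of its underside. It turns with the dial.
- jar: Small amber glass jar, 34 mm across, 45 mm high, loose, on the base plate's far left corner; origin: centre of its underside.
- objective: Brass microscope objective standing on end, 28 mm across, 46 mm high, loose, on the base plate's near left corner; origin: centre of its underside.
- screwdriver: Screwdriver about 160 mm long lying on the bench left of the stage, its handle towards the robot, up to 30 mm high; origin: on the bench below its middle.
- mouse: Grey computer mouse 100 x 60 x 32 mm, on the bench near right; origin: centre of its underside.
- notebook: Paper notebook 210 x 150 x 14 mm on the bench to the left; origin: centre of its underside.
- bottle: White bottle with orange cap, 64 mm across, 150 mm high, on the bench far right; origin: centre of its underside.
- beaker: Glass beaker 70 mm across, 85 mm high, on the bench far left; origin: centre of its underside.

How it is judged:
By the outcome, as a careful person would: the job done as asked, in the order asked, and still so for the second after the job is handed in, with the robot touching nothing.
It also fails if it takes over 64 s, if anything falls off the work surface, if the arm or the gripper's body presses on something with over 40 N, if the wrist force passes 120 N, or if a joint passes its speed limit or range.

### The arm

A 6-joint arm with a two-finger parallel gripper is mounted at the origin on the work surface. World frame = base frame: x ahead of the robot, y to its left, z up, the work surface at z = 0. Lengths are in m, angles in rad, forces in N, time in s.
With the tool pointing down it reaches from about 0.3 to 0.825 m from the base axis. Payload 5.4 kg.
Tool frame: the origin (TCP) lies on the centre line of the jaws, within the pads' length; the fingertips stand robot.nose_length ahead of it and the grasp point (between the pads) lies 2 mm behind it (robot.nose_length is the distance from the TCP to the fingertips, in m); z points along the fingers, y is the direction in which the jaws open and shut (so a half turn about z gives the same grasp; the last joint's range is limited). The gripper opens to 92 mm and grips with 3 to 60 N. Pads are 20 mm wide; open, the fingers measure 128 mm over their backs; the gripper's body (75 mm by 189 mm) begins 69 mm behind the grasp point.
Start: joints at [-1.5, 0.158, 1.597, -0, 1.386, -0.21], TCP at [0.159, -0.552, 0.232] pointing down, gripper open.
Joint ranges: [-2.91, 2.91], [-0.94, 2.29], [0.18, 2.7], [-1.29, 4.43], [0.17, 2.64], [-3, 3]. Speed limits (rad/s): [2.57, 2.57, 3.14, 3.14, 3.14, 3.14].

### API

Orientations are given as a unit quaternion [x, y, z, w].
In Python, from rig import robot, viewer gives the robot as it stands.
- The arm moves only by the tool apply_moves, never from a script. Its argument "commands" is a list of rows, each an object of numbers: "x", "y", "z": the shift along the tool's x, y, z in mm; "wx", "wy", "wz": the turn, a rotation vector about the tool's x, y, z in rad. In form: [{"x": .., "y": .., "z": .., "wx": .., "wy": .., "wz": ..}, ...]. A call has 1 to 20 rows; each row is the pose to reach, as a shift and turn from the pose commanded when the call began, along the tool's axes at that moment; what a row does not reach only later rows make up. A row lasts 1/8 s, in which the tool goes at most 62.5 mm and 10.7 degrees, less where a joint would pass 70% of its speed; a pose out of reach is approached as far as the arm can. A call with a gripper value outside its range is refused whole. "grip" is the closure, from -1 (fully open) to 1 (shut), set as the call begins (left out, the last holds). The fingers move at their own pace and stop on an object; "newtons" is the grip in N (left out, the last holds). Time passes only in rows, so rows that repeat a pose let the fingers close. It gives the time, the measured TCP pose, the force and the opening at its end, in the units of the state.
- robot.get_obs(): the state, without advancing time (a new reading comes with each control period).
- viewer.grab_frame(name): name is "side" or "top" or "wrist"; returns (picture, depth): 384x512x3 uint8, red, green, blue; 384x512 float32, m along the optical axis (not along the pixel's ray), 0 where there is no reading.
- viewer.camera_info(name): a dict with "fx", "fy", "cx", "cy" (pixels), "pose" (4x4, takes a point from camera to world coordinates); the wrist camera has in their place "hand_eye" (4x4, takes a point from camera to tool coordinates, whose origin is the TCP and whose axes are the flange's). Camera axes: x right, y down, z forward; pixel columns grow to the right and rows downward; lengths in m; the calibration is good to about 2 mm. The wrist camera is an equidistant fisheye: a pixel r from the principal point sees the ray r / f radians off the axis. A picture is of the moment at which its call begins: read the wrist's pose just before it. camera_info takes no time and is no camera call.
- robot.job_done(): hands the job in, once; it reports no verdict.
The state is a dict: "time_s": time; "q": joint angles; "joint_vel": joint speeds; "tau": joint torques, N m; "ee_pos": TCP position; "tcp_rot": TCP orientation; "ft_force": force on the tool from outside, world axes, zero at the start; "moment": the same for the moment, N m; "gripper_width": opening from 0.0 (shut) to 1.0 (fully open).
Only numpy, scipy, OpenCV 4.12 (cv2) and the standard library are available. Lean on these libraries where they do the work, as an engineer would, in place of code of your own. Each camera call takes 0.05 s, during which the arm holds its last target. There are 200 camera calls.

## Working session

There is one attempt and no reset: what is moved stays moved. The work goes in short steps, Python scripts to look and compute and a tool call to move; the robot and the scene stay as the last step left them, time stands still between calls to the robot, and variables do not carry over. Pictures are saved under pics/ and viewed, about 8 in all and at most 12, crops included, and the job is handed in when it is done.

Besides the shell and the picture viewer there is one more tool, called by a JSON object that holds its "fn" and its "kwargs". apply_moves: Moves the arm, as the interface text tells. Its arguments: {"type":"object","properties":{"commands":{"type":"array"},"grip":{"type":"number"},"newtons":{"type":"number"}},"required":["commands"]}

```bash
ls; mkdir -p pics
python3 - <<'E'
from rig import robot, viewer
import cv2, numpy as np
o=robot.get_obs(); print(o['ee_pos'],o['tcp_rot'],o['time_s'],robot.nose_length,o['gripper_width'])
for n in ['top','side','wrist']:
    c=viewer.camera_info(n); print(n,{k:np.round(v,4).tolist() for k,v in c.items()})
for n in ['top','side']:
    p,d=viewer.grab_frame(n); cv2.imwrite(f'pics/{n}0.png',p[:,:,::-1]); np.save(f'pics/{n}0d.npy',d)
E
```

```text
pics
[ 0.15928264 -0.55188492  0.23062376] [ 9.90160675e-01  1.39931955e-01  5.78697354e-05 -9.39628047e-04] 0.0 0.017 1.0022116941501624
top {'fx': 434.8867, 'fy': 434.8867, 'cx': 254.1272, 'cy': 194.4747, 'pose': [[-0.0076, -0.9995, 0.0322, 0.4567], [-1.0, 0.0077, 0.005, 0.0226], [-0.0053, -0.0322, -0.9995, 1.487], [0.0, 0.0, 0.0, 1.0]]}
side {'fx': 480.922, 'fy': 480.922, 'cx': 255.6771, 'cy': 197.253, 'pose': [[-0.8307, -0.4045, 0.3826, 0.0043], [-0.5568, 0.604, -0.5703, 0.8211], [-0.0004, -0.6867, -0.7269, 1.0996], [0.0, 0.0, 0.0, 1.0]]}
wrist {'fx': 297.3186, 'fy': 297.3186, 'cx': 255.7446, 'cy': 190.9129, 'hand_eye': [[0.0017, -0.9672, -0.2539, 0.0716], [1.0, 0.0016, 0.0008, -0.0013], [-0.0004, -0.2539, 0.9672, -0.1527], [0.0, 0.0, 0.0, 1.0]]}
```

View pics/top0.png

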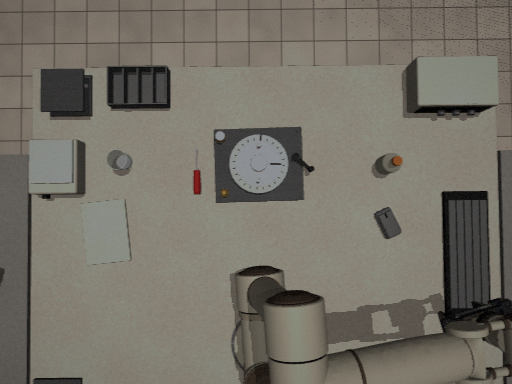

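View pics/side0.png

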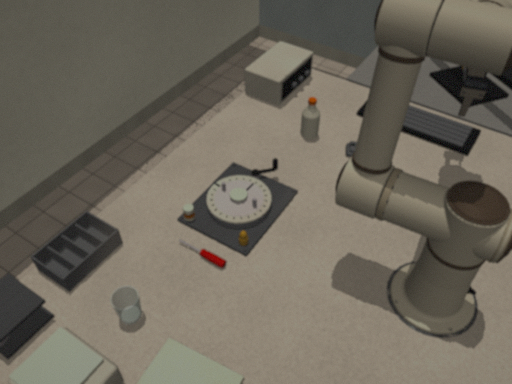

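The top view shows the stage centred near pixel (259,164). The index line points right (275,163), the long line points up (261,138), the posts are at (259,147) and (258,183), and the knob is near (310,168). Next I'll get rough positions and an enlarged crop.

```bash
cat > h.py <<'E'
import numpy as np, cv2
from rig import robot, viewer
from scipy.spatial.transform import Rotation as R
def ray(n,uv,o=None):
    c=viewer.camera_info(n); u=(uv[0]-c['cx'])/c['fx']; v=(uv[1]-c['cy'])/c['fy']
    if n=='wrist':
        r=np.hypot(u,v); s=np.sin(r)/max(r,1e-9); d=np.array([u*s,v*s,np.cos(r)])
        T=np.eye(4); T[:3,:3]=R.from_quat(o['tcp_rot']).as_matrix(); T[:3,3]=o['ee_pos']; P=T@c['hand_eye']
    else: d=np.array([u,v,1.]); P=np.array(c['pose'])
    return P[:3,3],P[:3,:3]@d
def onz(n,uv,z,o=None):
    p,d=ray(n,uv,o); return p+d*(z-p[2])/d[2]
E
python3 - <<'E'
from h import *
p=cv2.imread('pics/top0.png'); c=p[115:215,200:330]; cv2.imwrite('pics/crop0.png',cv2.resize(c,None,fx=6,fy=6,interpolation=cv2.INTER_CUBIC))
g=cv2.cvtColor(p,cv2.COLOR_BGR2GRAY)
m=((g>140)*255).astype(np.uint8); m[:, :225]=0; m[:,292:]=0; m[:130]=0; m[198:]=0
k=max(cv2.findContours(m,cv2.RETR_EXTERNAL,cv2.CHAIN_APPROX_NONE)[0],key=cv2.contourArea)
e=cv2.fitEllipse(cv2.convexHull(k)); print(e,onz('top',e[0],.04))
E
```

```text
((258.0999755859375, 163.28952026367188), (56.82146453857422, 57.35759735107422), 0.8512546420097351) [0.60736753 0.01587259 0.04      ]
```

View pics/crop0.png

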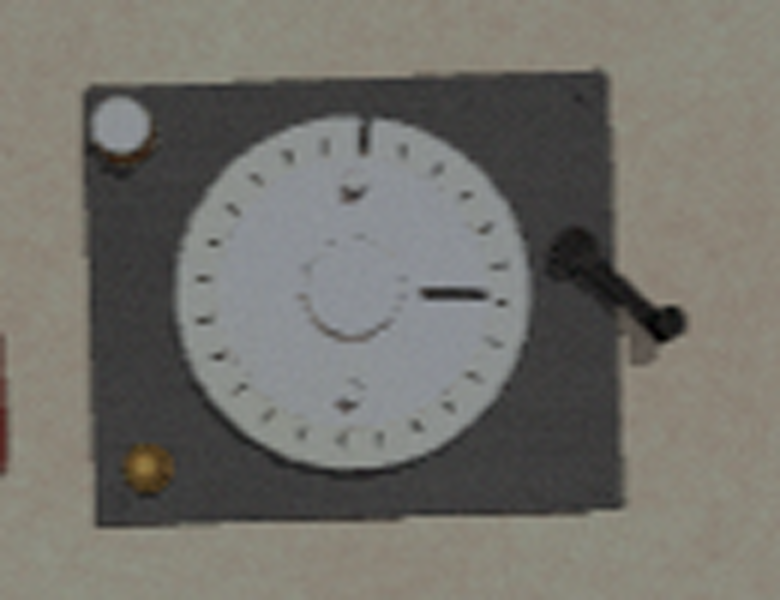

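The crop confirms it: the long line is at crop (364,135) and the index line ends at (487,295). The posts are near (352,190) and (348,400), the pivot at (572,253) and the knob at (668,322). The dial needs about +90°. I'll shut the fingers and move the wrist camera above the stage.

{"fn": "apply_moves", "kwargs": {"commands": [{"x": 499,"y": -447,"z": -20,"wz": 0.28},{"x": 499,"y": -447,"z": -20,"wz": 0.28},{"x": 499,"y": -447,"z": -20,"wz": 0.28},{"x": 499,"y": -447,"z": -20,"wz": 0.28},{"x": 499,"y": -447,"z": -20,"wz": 0.28},{"x": 499,"y": -447,"z": -20,"wz": 0.28},{"x": 499,"y": -447,"z": -20,"wz": 0.28},{"x": 499,"y": -447,"z": -20,"wz": 0.28},{"x": 499,"y": -447,"z": -20,"wz": 0.28},{"x": 499,"y": -447,"z": -20,"wz": 0.28},{"x": 499,"y": -447,"z": -20,"wz": 0.28},{"x": 499,"y": -447,"z": -20,"wz": 0.28},{"x": 499,"y": -447,"z": -20,"wz": 0.28},{"x": 499,"y": -447,"z": -20,"wz": 0.28},{"x": 499,"y": -447,"z": -20,"wz": 0.28},{"x": 499,"y": -447,"z": -20,"wz": 0.28}], "grip": 1, "newtons": 10}}

```text
invalid input at $.commands[0]: expected keys x, y, z, wx, wy, wz
```

Run:
```python
from h import *
import json
o=robot.get_obs(); print(o['time_s'],o['ee_pos'],o['tcp_rot'],np.round(o['q'],2),o['gripper_width'])
p,d=viewer.grab_frame('wrist'); cv2.imwrite('pics/w1.png',p[:,:,::-1]); json.dump({k:np.array(o[k]).tolist() for k in('ee_pos','tcp_rot')},open('pics/w1.json','w'))
```

```text
0.1 [ 0.15930131 -0.55193469  0.23071394] [ 9.90156741e-01  1.39960337e-01  6.11858117e-05 -8.53820059e-04] [-1.5   0.16  1.6   0.    1.39 -0.21] 0.9992521855001514
```

View pics/w1.png

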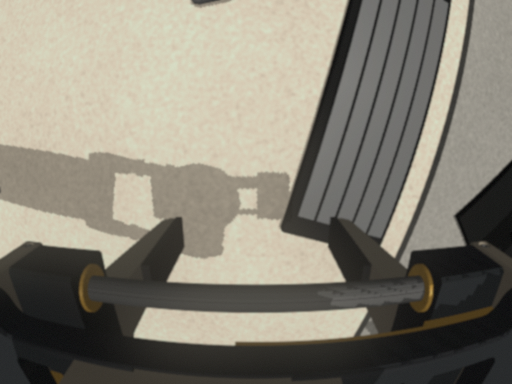

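The move call was refused because every row needs all six keys, so this picture only shows the start pose: bench, keyboard and open fingers. I'll resend it.

{"fn": "apply_moves", "kwargs": {"commands": [{"x": 499,"y": -447,"z": -20,"wx": 0,"wy": 0,"wz": 0.28},{"x": 499,"y": -447,"z": -20,"wx": 0,"wy": 0,"wz": 0.28},{"x": 499,"y": -447,"z": -20,"wx": 0,"wy": 0,"wz": 0.28},{"x": 499,"y": -447,"z": -20,"wx": 0,"wy": 0,"wz": 0.28},{"x": 499,"y": -447,"z": -20,"wx": 0,"wy": 0,"wz": 0.28},{"x": 499,"y": -447,"z": -20,"wx": 0,"wy": 0,"wz": 0.28},{"x": 499,"y": -447,"z": -20,"wx": 0,"wy": 0,"wz": 0.28},{"x": 499,"y": -447,"z": -20,"wx": 0,"wy": 0,"wz": 0.28},{"x": 499,"y": -447,"z": -20,"wx": 0,"wy": 0,"wz": 0.28},{"x": 499,"y": -447,"z": -20,"wx": 0,"wy": 0,"wz": 0.28},{"x": 499,"y": -447,"z": -20,"wx": 0,"wy": 0,"wz": 0.28},{"x": 499,"y": -447,"z": -20,"wx": 0,"wy": 0,"wz": 0.28},{"x": 499,"y": -447,"z": -20,"wx": 0,"wy": 0,"wz": 0.28},{"x": 499,"y": -447,"z": -20,"wx": 0,"wy": 0,"wz": 0.28},{"x": 499,"y": -447,"z": -20,"wx": 0,"wy": 0,"wz": 0.28},{"x": 499,"y": -447,"z": -20,"wx": 0,"wy": 0,"wz": 0.28}], "grip": 1, "newtons": 10}}

```text
time_s: 2.15
ee_pos: [0.5147, 0.0147, 0.2517]
tcp_rot: [1.0, -0.0, 0.0, 0.0]
ft_force: [-0.1, -0.0, -0.2]
gripper_width: 0.007
```

Run:
```python
from h import *
import json
o=robot.get_obs(); print(o['time_s'],o['ee_pos'],o['tcp_rot'],np.round(o['q'],2))
p,d=viewer.grab_frame('wrist'); cv2.imwrite('pics/w2.png',p[:,:,::-1]); json.dump({k:np.array(o[k]).tolist() for k in('ee_pos','tcp_rot')},open('pics/w2.json','w'))
```

```text
2.15 [0.51474805 0.01471499 0.25168015] [ 9.99999986e-01 -1.57481467e-04  6.08131128e-05  1.68234492e-05] [-0.21 -0.01  1.74 -0.    1.42  1.36]
```

View pics/w2.png

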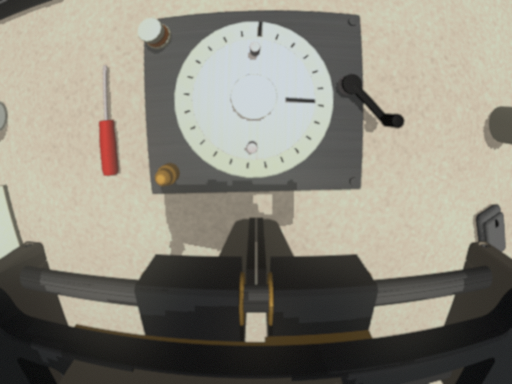

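Wrist view: the dial centre is at (254,100) and the index line runs from (286,100) to (315,101). The long line is at (261,29), the posts are at (255,47) and (251,147), and the knob is at (397,121). Now I'll measure by projecting pixels onto the 40 mm plane.

```bash
cat >> h.py <<'E'
def ortho(img,o,c0,z=.04,half=.12,s=.0005):
    """plan view at height z: column = -y, row = -x, s m/pixel, centred on c0"""
    c=viewer.camera_info('wrist'); n=int(half/s)
    T=np.eye(4); T[:3,:3]=R.from_quat(o['tcp_rot']).as_matrix(); T[:3,3]=o['ee_pos']; P=T@c['hand_eye']
    a=(np.arange(2*n)-n)*s; Y,X=np.meshgrid(c0[1]-a,c0[0]-a)
    q=(np.stack([X,Y,np.full_like(X,z)],-1)-P[:3,3])@P[:3,:3]
    r=np.hypot(q[...,0],q[...,1]); k=np.arctan2(r,q[...,2])/r
    return cv2.remap(img,(c['cx']+c['fx']*k*q[...,0]).astype(np.float32),(c['cy']+c['fy']*k*q[...,1]).astype(np.float32),cv2.INTER_LINEAR)
def measure(img,o,c0=(.607,.016),show=None):
    for _ in range(3):
        b=ortho(img,o,c0); g=cv2.cvtColor(b,cv2.COLOR_BGR2GRAY)
        m=((g>130)*255).astype(np.uint8); m=cv2.morphologyEx(m,cv2.MORPH_OPEN,np.ones((9,9)))
        k=max(cv2.findContours(m,cv2.RETR_EXTERNAL,cv2.CHAIN_APPROX_NONE)[0],key=cv2.contourArea)
        (cx,cy),r=cv2.minEnclosingCircle(k); e=cv2.fitEllipse(cv2.convexHull(k)); cx,cy=e[0]
        c0=(c0[0]-(cy-240)*.0005,c0[1]-(cx-240)*.0005)
    b=ortho(img,o,c0); g=cv2.cvtColor(b,cv2.COLOR_BGR2GRAY)
    pol=cv2.warpPolar(g,(240,3600),(240,240),240,cv2.WARP_POLAR_LINEAR).astype(float) # row=0.1deg clockwise from -y
    def ang(r0,r1):
        p=pol[:,int(r0/.0005):int(r1/.0005)].mean(1); p=np.convolve(np.r_[p[-5:],p,p[:5]],np.ones(11)/11,'valid')
        i=int(p.argmin()); j=np.arange(i-40,i+41); w=np.clip(p.max()*.8-p[j%3600],0,None)
        return (-90-(w*j).sum()/w.sum()*.1+180)%360-180, p.min()
    if show: cv2.imwrite(show,b)
    return c0,e[1],ang(.050,.072),ang(.080,.086)
E
python3 - <<'E'
from h import *
import json
o=json.load(open('pics/w2.json')); p=cv2.imread('pics/w2.png')
print(measure(p,o,show='pics/o2.png'))
print(onz('wrist',(255,47),.07,o),onz('wrist',(251,147),.07,o),'knob',onz('wrist',(397.5,121),.075,o),'pivot',onz('wrist',(352,85),.038,o))
print([onz('wrist',q,.012,o)[:2].round(3).tolist() for q in((144,18),(360,12),(152,193),(361,187))])
E
```

```text
((0.6064179458618164, 0.01901581573486328), (395.694091796875, 395.7717590332031), (np.float64(-91.51349774181342), np.float64(66.36363636363637)), (np.float64(-5.008388426571855), np.float64(67.13223140495867)))
[0.66338735 0.01686697 0.07      ] [0.54941501 0.02122946 0.07      ] knob [ 0.5855224  -0.15228061  0.075     ] pivot [ 0.62747844 -0.10489294  0.038     ]
[[0.73, 0.17], [0.738, -0.128], [0.48, 0.164], [0.489, -0.134]]
```

View pics/o2.png

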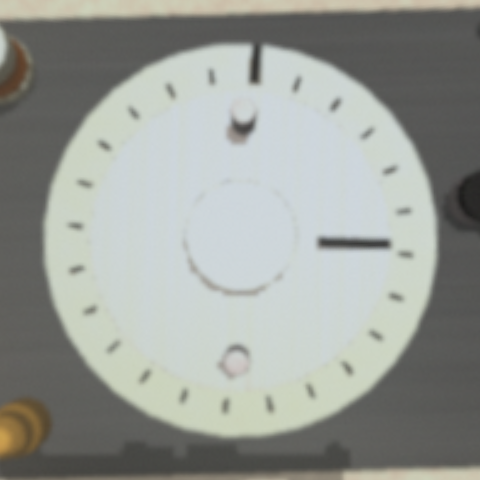

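Dial centre (0.6064, 0.0190), index line −91.5°, long line −5.0°, so it needs +86.5°. Post_b is at about (0.549, 0.021). I'll lower the shut fingers on its +y side, then sweep rigidly about the dial axis.

{"fn": "apply_moves", "kwargs": {"commands": [{"x": 34,"y": -44,"z": 40,"wx": 0,"wy": 0,"wz": 0},{"x": 34,"y": -44,"z": 90,"wx": 0,"wy": 0,"wz": 0},{"x": 34,"y": -44,"z": 130,"wx": 0,"wy": 0,"wz": 0},{"x": 34,"y": -44,"z": 160,"wx": 0,"wy": 0,"wz": 0},{"x": 34,"y": -44,"z": 175,"wx": 0,"wy": 0,"wz": 0},{"x": 34,"y": -44,"z": 184,"wx": 0,"wy": 0,"wz": 0},{"x": 34,"y": -44,"z": 186,"wx": 0,"wy": 0,"wz": 0},{"x": 34,"y": -44,"z": 186,"wx": 0,"wy": 0,"wz": 0},{"x": 34,"y": -44,"z": 186,"wx": 0,"wy": 0,"wz": 0}]}}

```text
time_s: 3.32
ee_pos: [0.5496, 0.0593, 0.0666]
tcp_rot: [1.0, 0.0, 0.001, 0.0]
ft_force: [-0.1, 0.2, -0.3]
gripper_width: 0.004
```

Run:
```python
from h import *
o=robot.get_obs(); print(o['ee_pos'],o['tcp_rot'])
p,d=viewer.grab_frame('wrist'); cv2.imwrite('pics/w3.png',p[:,:,::-1])
c=np.array([.6064,.0190]); 
# rows: yaw phi, tool-rel (-58,-t)
for phi in range(0,86,5):
    t=26 if phi<1 else 24
    a=np.radians(phi); x=np.array([np.cos(a),np.sin(a)]); y=np.array([np.sin(a),-np.cos(a)])
    w=c+(-58*x-t*y)/1000; d=w-np.array(o['ee_pos'])[:2]
    print(phi,round(d[0]*1000,1),round(-d[1]*1000,1),round(-a,3))
```

```text
[0.54958145 0.05927882 0.06655776] [9.99999542e-01 4.13235529e-04 8.58738430e-04 8.80294384e-05]
0 -1.2 14.3 -0.0
5 -3.1 21.4 -0.087
10 -4.5 26.7 -0.175
15 -5.4 32.1 -0.262
20 -5.9 37.6 -0.349
25 -5.9 43.0 -0.436
30 -5.4 48.5 -0.524
35 -4.5 53.9 -0.611
40 -3.0 59.2 -0.698
45 -1.2 64.3 -0.785
50 1.2 69.3 -0.873
55 3.9 74.0 -0.96
60 7.0 78.5 -1.047
65 10.6 82.7 -1.134
70 14.4 86.6 -1.222
75 18.6 90.1 -1.309
80 23.1 93.2 -1.396
85 27.9 96.0 -1.484
```

View pics/w3.png

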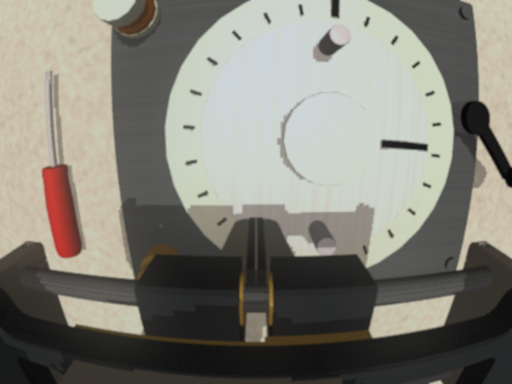

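The fingers are down beside post_b at (322,238) with a clear gap, and the dish is untouched. I'll sweep to about 75° and then look.

{"fn": "apply_moves", "kwargs": {"commands": [{"x": -1,"y": 10,"z": 0,"wx": 0,"wy": 0,"wz": 0},{"x": -1,"y": 14,"z": 0,"wx": 0,"wy": 0,"wz": 0},{"x": -3,"y": 21,"z": 0,"wx": 0,"wy": 0,"wz": -0.087},{"x": -4.5,"y": 27,"z": 0,"wx": 0,"wy": 0,"wz": -0.175},{"x": -5.4,"y": 32,"z": 0,"wx": 0,"wy": 0,"wz": -0.262},{"x": -5.9,"y": 37.6,"z": 0,"wx": 0,"wy": 0,"wz": -0.349},{"x": -5.9,"y": 43,"z": 0,"wx": 0,"wy": 0,"wz": -0.436},{"x": -5.4,"y": 48.5,"z": 0,"wx": 0,"wy": 0,"wz": -0.524},{"x": -4.5,"y": 54,"z": 0,"wx": 0,"wy": 0,"wz": -0.611},{"x": -3,"y": 59,"z": 0,"wx": 0,"wy": 0,"wz": -0.698},{"x": -1.2,"y": 64.3,"z": 0,"wx": 0,"wy": 0,"wz": -0.785},{"x": 1.2,"y": 69.3,"z": 0,"wx": 0,"wy": 0,"wz": -0.873},{"x": 4,"y": 74,"z": 0,"wx": 0,"wy": 0,"wz": -0.96},{"x": 7,"y": 78.5,"z": 0,"wx": 0,"wy": 0,"wz": -1.047},{"x": 10.6,"y": 82.7,"z": 0,"wx": 0,"wy": 0,"wz": -1.134},{"x": 14.4,"y": 86.6,"z": 0,"wx": 0,"wy": 0,"wz": -1.222},{"x": 16.5,"y": 88.3,"z": 0,"wx": 0,"wy": 0,"wz": -1.265},{"x": 16.5,"y": 88.3,"z": 0,"wx": 0,"wy": 0,"wz": -1.265},{"x": 16.5,"y": 88.3,"z": 0,"wx": 0,"wy": 0,"wz": -1.265}]}}

```text
time_s: 5.75
ee_pos: [0.5653, -0.0291, 0.0656]
tcp_rot: [0.807, 0.591, -0.0, -0.0]
ft_force: [-0.9, 0.2, -0.4]
gripper_width: 0.008
```

Run:
```python
from h import *
o=robot.get_obs(); print(o['ee_pos'],R.from_quat(o['tcp_rot']).as_euler('zyx',degrees=True))
p,d=viewer.grab_frame('wrist'); b=p[:,:,::-1].copy(); cv2.imwrite('pics/w4.png',b)
t,_=viewer.grab_frame('top'); cv2.imwrite('pics/top4.png',t[:,:,::-1])
r=ortho(b,o,(.6064,.019)); cv2.imwrite('pics/o4.png',r)
```

```text
[ 0.56530479 -0.02907657  0.06555364] [-7.24690014e+01 -7.58725282e-03 -1.79995861e+02]
```

View pics/o4.png

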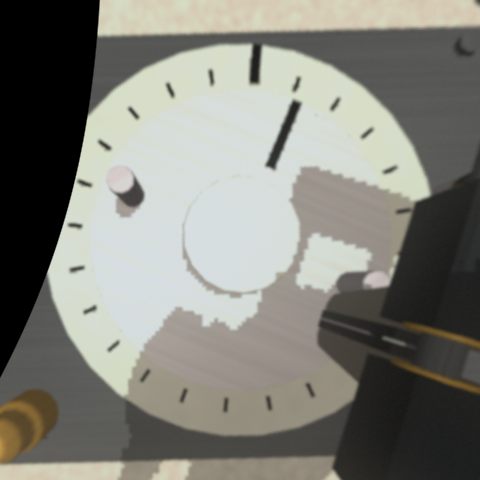

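The orthophoto shows the index line's outer end at (298,102), about −23°, and the long line still at −5°. The dish is centred, with about 18° left. I'll measure it and work out the rest of the sweep.

```bash
cat >> h.py <<'E'
def line_ang(b,r0,r1,lo,hi,s=.0005):
    g=cv2.cvtColor(b,cv2.COLOR_BGR2GRAY); n=b.shape[0]//2
    pol=cv2.warpPolar(g,(240,3600),(n,n),240,cv2.WARP_POLAR_LINEAR).astype(float)
    a=np.arange(lo,hi,.1); p=pol[np.round((-90-a)*10).astype(int)%3600][:,int(r0/s):int(r1/s)].mean(1)
    w=np.clip((p.min()+np.median(p))/2-p,0,None); i=p.argmin(); w[abs(a-a[i])>4]=0
    return (w*a).sum()/w.sum()
def sweep(o,degs,c=(.6064,.0190)):
    M=R.from_quat(o['tcp_rot']).as_matrix(); p=np.array(o['ee_pos']); c=np.array([*c,p[2]])
    for a in degs:
        q=c+R.from_euler('z',a,degrees=True).apply(p-c); print(a,(M.T@(q-p)*1000).round(1),round(-np.radians(a),3))
E
python3 - <<'E'
from h import *
o=robot.get_obs(); r=cv2.imread('pics/o4.png')
print(line_ang(r,.046,.072,-40,-10),line_ang(r,.080,.086,-11,2),line_ang(r,.087,.094,-11,2))
sweep(o,[3,6,9,11,13,15,15.5,17,17.8])
E
```

```text
-22.17567889714739 -4.901491350169041 -4.855894856401126
3 [-1.2  3.1 -0. ] -0.052
6 [-2.3  6.2 -0. ] -0.105
9 [-3.2  9.4 -0. ] -0.157
11 [-3.7 11.5 -0. ] -0.192
13 [-4.1 13.7 -0. ] -0.227
15 [-4.4 15.9 -0. ] -0.262
15.5 [-4.5 16.4 -0. ] -0.271
17 [-4.7 18.1 -0. ] -0.297
17.8 [-4.8 18.9 -0. ] -0.311
```

{"fn": "apply_moves", "kwargs": {"commands": [{"x": -1.2,"y": 3.1,"z": 0,"wx": 0,"wy": 0,"wz": -0.052},{"x": -2.3,"y": 6.2,"z": 0,"wx": 0,"wy": 0,"wz": -0.105},{"x": -3.2,"y": 9.4,"z": 0,"wx": 0,"wy": 0,"wz": -0.157},{"x": -3.7,"y": 11.5,"z": 0,"wx": 0,"wy": 0,"wz": -0.192},{"x": -4.1,"y": 13.7,"z": 0,"wx": 0,"wy": 0,"wz": -0.227},{"x": -4.4,"y": 15.4,"z": 0,"wx": 0,"wy": 0,"wz": -0.255},{"x": -4.4,"y": 15.9,"z": 0,"wx": 0,"wy": 0,"wz": -0.262},{"x": -4.4,"y": 15.9,"z": 0,"wx": 0,"wy": 0,"wz": -0.262},{"x": -4.4,"y": 15.9,"z": 0,"wx": 0,"wy": 0,"wz": -0.262},{"x": -4.4,"y": 15.9,"z": 0,"wx": 0,"wy": 0,"wz": -0.262}]}}

```text
time_s: 7.1
ee_pos: [0.5793, -0.0379, 0.0656]
tcp_rot: [0.722, 0.692, 0.0, 0.0]
ft_force: [-0.9, -0.5, -0.6]
gripper_width: 0.002
```

Run:
```python
from h import *
o=robot.get_obs(); print(o['ee_pos'],R.from_quat(o['tcp_rot']).as_euler('zyx',degrees=True))
p,d=viewer.grab_frame('wrist'); b=p[:,:,::-1].copy(); cv2.imwrite('pics/w5.png',b)
r=ortho(b,o,(.6064,.019)); cv2.imwrite('pics/o5.png',r)
print(line_ang(r,.046,.072,-30,12),line_ang(r,.080,.086,-11,2),line_ang(r,.087,.094,-11,2))
sweep(o,[.5,1,1.5,2,2.5,3,4,5])
```

```text
[ 0.57932928 -0.0378815   0.06563397] [-8.75334653e+01  8.95375061e-03 -1.79997232e+02]
-6.782168961554049 -4.913566461355078 -4.830727346060791
0.5 [-0.2  0.5  0. ] -0.009
1 [-0.4  1.   0. ] -0.017
1.5 [-0.6  1.5  0. ] -0.026
2 [-0.8  2.   0. ] -0.035
2.5 [-1.   2.6  0. ] -0.044
3 [-1.2  3.1  0. ] -0.052
4 [-1.6  4.1  0. ] -0.07
5 [-1.9  5.1  0. ] -0.087
```

View pics/o5.png

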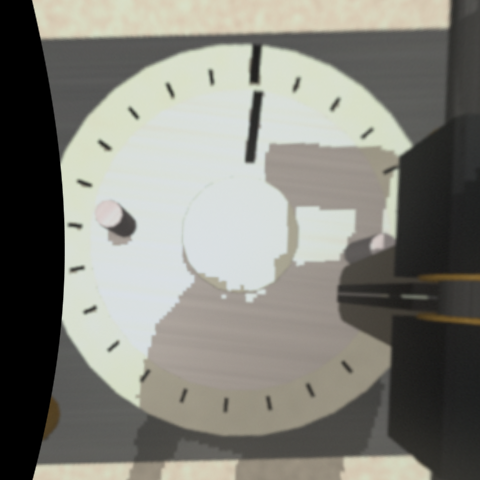

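The index line's outer end is at (260,92) and the long line's inner end at (255,83), so about 1.9° remains. I'll nudge it.

{"fn": "apply_moves", "kwargs": {"commands": [{"x": -0.4,"y": 1.0,"z": 0,"wx": 0,"wy": 0,"wz": -0.017},{"x": -0.8,"y": 1.9,"z": 0,"wx": 0,"wy": 0,"wz": -0.033},{"x": -0.8,"y": 1.9,"z": 0,"wx": 0,"wy": 0,"wz": -0.033},{"x": -0.8,"y": 1.9,"z": 0,"wx": 0,"wy": 0,"wz": -0.033},{"x": -0.8,"y": 1.9,"z": 0,"wx": 0,"wy": 0,"wz": -0.033}]}}

```text
time_s: 7.78
ee_pos: [0.5813, -0.0388, 0.0657]
tcp_rot: [0.711, 0.704, 0.0, 0.0]
ft_force: [-0.6, -0.3, -0.3]
gripper_width: 0.003
```

```bash
cat >> h.py <<'E'
def lines(b,c=(.6064,.019)):
    """fit both lines in a plan view with cv2.fitLine: rim points at 77 mm, world"""
    g=cv2.cvtColor(b,cv2.COLOR_BGR2GRAY); n=b.shape[0]//2; s=.12/n
    y,x=np.mgrid[:2*n,:2*n]; X=(n-y)*s; Y=(n-x)*s; r=np.hypot(X,Y); a=np.degrees(np.arctan2(Y,X)); out=[]
    for r0,r1 in((.044,.073),(.081,.093)):
        m=(r>r0)&(r<r1)&(abs(a+5)<6)&(g<115)
        vx,vy,x0,y0=cv2.fitLine(np.c_[X[m],Y[m]].astype(np.float32),cv2.DIST_L2,0,.01,.01).ravel()
        vx,vy=(vx,vy) if vx>0 else (-vx,-vy); k=(.077*np.cos(.087)-x0)/vx
        out.append((m.sum(),np.degrees(np.arctan2(vy,vx)).round(2),round(float(y0+k*vy)*1000,2),np.degrees(np.arctan2(y0,x0)).round(2)))
    return out
E
python3 - <<'E'
from h import *
o=robot.get_obs(); print(o['ee_pos'])
p,d=viewer.grab_frame('wrist'); b=p[:,:,::-1].copy(); cv2.imwrite('pics/w6.png',b)
r=ortho(b,o,(.6064,.019),s=.00025)
print(lines(cv2.imread('pics/o5.png')),lines(r))
r=ortho(b,o,(.6064,.019)); print(line_ang(r,.046,.072,-30,12),line_ang(r,.080,.086,-11,2),line_ang(r,.087,.094,-11,2))
E
```

```text
[ 0.58125084 -0.03879533  0.06566205]
[(np.int64(502), np.float32(-6.98), -9.15, np.float32(-6.75)), (np.int64(214), np.float32(-4.84), -6.42, np.float32(-4.79))] [(np.int64(2018), np.float32(-4.81), -6.42, np.float32(-4.77)), (np.int64(854), np.float32(-4.31), -6.58, np.float32(-4.84))]
-4.776447749757841 -4.8833517144078025 -4.83439777039054
```

The two fits put the lines within about 0.1° of each other. I'll back the fingers straight off the post, lift, and check from above.

{"fn": "apply_moves", "kwargs": {"commands": [{"x": 0,"y": -6,"z": 0,"wx": 0,"wy": 0,"wz": 0},{"x": 0,"y": -20,"z": 0,"wx": 0,"wy": 0,"wz": 0},{"x": 0,"y": -25,"z": -20,"wx": 0,"wy": 0,"wz": 0},{"x": 0,"y": -25,"z": -70,"wx": 0,"wy": 0,"wz": 0},{"x": -10,"y": -5,"z": -120,"wx": 0,"wy": 0,"wz": 0},{"x": -25,"y": 15,"z": -165,"wx": 0,"wy": 0,"wz": 0},{"x": -32,"y": 25,"z": -185,"wx": 0,"wy": 0,"wz": 0},{"x": -32,"y": 25,"z": -185,"wx": 0,"wy": 0,"wz": 0},{"x": -32,"y": 25,"z": -185,"wx": 0,"wy": 0,"wz": 0},{"x": -32,"y": 25,"z": -185,"wx": 0,"wy": 0,"wz": 0}]}}

```text
time_s: 9.07
ee_pos: [0.6046, -0.0704, 0.2488]
tcp_rot: [0.711, 0.704, -0.001, -0.001]
ft_force: [-0.2, -0.2, -1.2]
gripper_width: 0.003
```

Run:
```python
from h import *
o=robot.get_obs(); print(o['time_s'],o['ee_pos'],R.from_quat(o['tcp_rot']).as_euler('zyx',degrees=True))
p,d=viewer.grab_frame('wrist'); b=p[:,:,::-1].copy(); cv2.imwrite('pics/w7.png',b)
c=measure(b,o)[0]; print(c)
for q in((.6064,.019),c):
    r=ortho(b,o,q,s=.00025); print(lines(r))
cv2.imwrite('pics/o7.png',ortho(b,o,(.6064,.019)))
g=cv2.cvtColor(ortho(b,o,c),cv2.COLOR_BGR2GRAY)
print('bottle cap',onz('top',(396.5,160.5),.15))
# clamp plan: pivot, knob angle; start and sweep in world
P=np.array([.6275,-.105]); M=R.from_quat(o['tcp_rot']).as_matrix()
for al,back in((-131.5,43),(-131.5,25),(-125,23.3),(-115,23.3),(-105,23.3),(-95,23.3),(-85,23.3),(-75,23.3),(-69.5,23.3),(-66,23.3)):
    a=np.radians(al); w=P+.065*np.array([np.cos(a),np.sin(a)])-back/1000*np.array([-np.sin(a),np.cos(a)]); print(al,w.round(4),'yaw',al+180)
```

```text
9.075 [ 0.60463611 -0.07037284  0.24876734] [-8.94473967e+01 -1.73727242e-01 -1.79938062e+02]
(0.607061279296875, 0.01912620544433594)
[(np.int64(1590), np.float32(-4.7), -6.55, np.float32(-4.93)), (np.int64(725), np.float32(-1.77), -7.28, np.float32(-5.0))]
[(np.int64(1588), np.float32(-4.78), -6.76, np.float32(-5.11)), (np.int64(720), np.float32(-2.54), -7.27, np.float32(-5.09))]
bottle cap [ 0.60107281 -0.40971615  0.15      ]
-131.5 [ 0.5522 -0.1252] yaw 48.5
-131.5 [ 0.5657 -0.1371] yaw 48.5
-125 [ 0.5711 -0.1449] yaw 55
-115 [ 0.5789 -0.1541] yaw 65
-105 [ 0.5882 -0.1618] yaw 75
-95 [ 0.5986 -0.1677] yaw 85
-85 [ 0.61   -0.1718] yaw 95
-75 [ 0.6218 -0.1738] yaw 105
-69.5 [ 0.6284 -0.174 ] yaw 110.5
-66 [ 0.6327 -0.1739] yaw 114
```

View pics/w7.png

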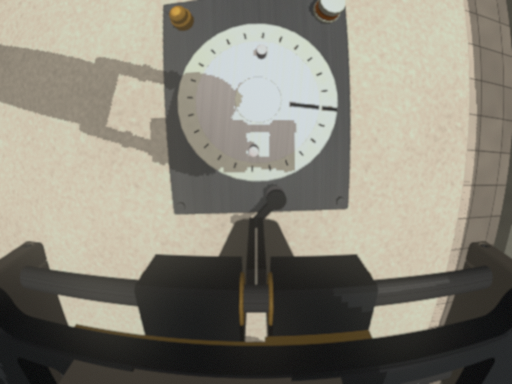

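The view is clear: index line (290,104)–(321,107) and long line (321,107)–(337,109) run on continuously. The fits give −5.1° for both, and the dish is centred. Next is the clamp: I'll go behind the knob and descend.

{"fn": "apply_moves", "kwargs": {"commands": [{"x": -20,"y": -30,"z": 0,"wx": 0,"wy": 0,"wz": 0.18},{"x": -45,"y": -52,"z": 0,"wx": 0,"wy": 0,"wz": 0.36},{"x": -55,"y": -52,"z": 20,"wx": 0,"wy": 0,"wz": 0.54},{"x": -55,"y": -52,"z": 60,"wx": 0,"wy": 0,"wz": 0.715},{"x": -55,"y": -52,"z": 105,"wx": 0,"wy": 0,"wz": 0.715},{"x": -55,"y": -52,"z": 145,"wx": 0,"wy": 0,"wz": 0.715},{"x": -55,"y": -52,"z": 170,"wx": 0,"wy": 0,"wz": 0.715},{"x": -55,"y": -52,"z": 182,"wx": 0,"wy": 0,"wz": 0.715},{"x": -55,"y": -52,"z": 182,"wx": 0,"wy": 0,"wz": 0.715},{"x": -55,"y": -52,"z": 182,"wx": 0,"wy": 0,"wz": 0.715}]}}

```text
time_s: 10.38
ee_pos: [0.5542, -0.1259, 0.0699]
tcp_rot: [0.912, 0.41, 0.001, 0.001]
ft_force: [-0.6, 0.5, 0.0]
gripper_width: 0.009
```

Run:
```python
from h import *
o=robot.get_obs(); print(o['time_s'],o['ee_pos'])
M=R.from_quat(o['tcp_rot']); p=np.array(o['ee_pos']); yaw=-M.as_euler('zyx',degrees=True)[0]; x=M.as_matrix()[:,0]; yaw=np.degrees(np.arctan2(x[1],x[0])); print('yaw',yaw)
P=np.array([.6275,-.105])
for al,back in((-131.5,24),(-126,23),(-120,23),(-114,23),(-108,23),(-102,23),(-96,23),(-90,23),(-84,23),(-80,23),(-76,23),(-73,23),(-71,23),(-69,23)):
    a=np.radians(al); w=P+.065*np.array([np.cos(a),np.sin(a)])-back/1000*np.array([-np.sin(a),np.cos(a)])
    print(al,(M.as_matrix().T@np.r_[w-p[:2],0]*1000).round(1),round(-np.radians(al+180-yaw),3))
w,_=viewer.grab_frame('wrist'); cv2.imwrite('pics/w8.png',w[:,:,::-1])
```

```text
10.375 [ 0.55418006 -0.12586467  0.06991897]
yaw 48.46606123842111
-131.5 [-0.8 17.1  0. ] -0.001
-126 [-2.7 24.4  0.1] -0.097
-120 [-4.1 31.5  0.1] -0.201
-114 [-4.7 38.7  0.1] -0.306
-108 [-4.5 45.9  0.1] -0.411
-102 [-3.7 53.1  0.1] -0.515
-96 [-2.  60.1  0.1] -0.62
-90 [ 0.3 66.9  0.1] -0.725
-84 [ 3.4 73.5  0.2] -0.83
-80 [ 5.8 77.6  0.2] -0.899
-76 [ 8.5 81.6  0.2] -0.969
-73 [10.7 84.5  0.2] -1.022
-71 [12.2 86.3  0.2] -1.057
-69 [13.8 88.1  0.2] -1.091
```

View pics/w8.png

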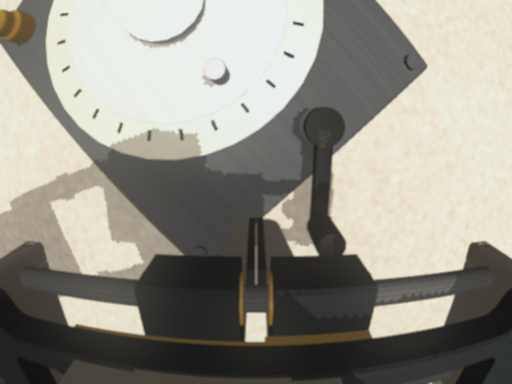

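The fingers are beside the knob at (330,235) with a gap and clear of the lever arm, so I'll sweep.

{"fn": "apply_moves", "kwargs": {"commands": [{"x": -1,"y": 10,"z": 2,"wx": 0,"wy": 0,"wz": 0},{"x": -1,"y": 17,"z": 2,"wx": 0,"wy": 0,"wz": 0},{"x": -2.7,"y": 24.4,"z": 2,"wx": 0,"wy": 0,"wz": -0.097},{"x": -4.1,"y": 31.5,"z": 2,"wx": 0,"wy": 0,"wz": -0.201},{"x": -4.7,"y": 38.7,"z": 2,"wx": 0,"wy": 0,"wz": -0.306},{"x": -4.5,"y": 45.9,"z": 2,"wx": 0,"wy": 0,"wz": -0.411},{"x": -3.7,"y": 53,"z": 2,"wx": 0,"wy": 0,"wz": -0.515},{"x": -2,"y": 60,"z": 2,"wx": 0,"wy": 0,"wz": -0.62},{"x": 0.3,"y": 67,"z": 2,"wx": 0,"wy": 0,"wz": -0.725},{"x": 3.4,"y": 73.5,"z": 2,"wx": 0,"wy": 0,"wz": -0.83},{"x": 5.8,"y": 77.6,"z": 2,"wx": 0,"wy": 0,"wz": -0.9},{"x": 8.5,"y": 81.6,"z": 2,"wx": 0,"wy": 0,"wz": -0.97},{"x": 10.7,"y": 84.5,"z": 2,"wx": 0,"wy": 0,"wz": -1.02},{"x": 10.7,"y": 84.5,"z": 2,"wx": 0,"wy": 0,"wz": -1.02},{"x": 10.7,"y": 84.5,"z": 2,"wx": 0,"wy": 0,"wz": -1.02},{"x": 10.7,"y": 84.5,"z": 2,"wx": 0,"wy": 0,"wz": -1.02}]}}

```text
time_s: 12.42
ee_pos: [0.6236, -0.1735, 0.0666]
tcp_rot: [0.596, 0.803, 0.0, -0.0]
ft_force: [-0.4, 0.1, -0.4]
gripper_width: 0.006
```

{"fn": "apply_moves", "kwargs": {"commands": [{"x": -0.5,"y": 1.3,"z": 0,"wx": 0,"wy": 0,"wz": -0.02},{"x": -0.9,"y": 2.6,"z": 0,"wx": 0,"wy": 0,"wz": -0.04},{"x": -1.4,"y": 3.9,"z": 0,"wx": 0,"wy": 0,"wz": -0.06},{"x": -1.4,"y": 3.9,"z": 0,"wx": 0,"wy": 0,"wz": -0.06},{"x": -1.4,"y": 3.9,"z": 0,"wx": 0,"wy": 0,"wz": -0.06}]}}

```text
time_s: 13.05
ee_pos: [0.6279, -0.1737, 0.0666]
tcp_rot: [0.571, 0.821, 0.0, 0.0]
ft_force: [-0.6, -0.5, 0.8]
gripper_width: 0.006
```

{"fn": "apply_moves", "kwargs": {"commands": [{"x": -0.5,"y": 1.3,"z": 0,"wx": 0,"wy": 0,"wz": -0.02},{"x": -0.9,"y": 2.6,"z": 0,"wx": 0,"wy": 0,"wz": -0.04},{"x": -1.2,"y": 3.9,"z": 0,"wx": 0,"wy": 0,"wz": -0.06},{"x": -1.2,"y": 3.9,"z": 0,"wx": 0,"wy": 0,"wz": -0.06},{"x": -1.2,"y": 3.9,"z": 0,"wx": 0,"wy": 0,"wz": -0.06}]}}

```text
time_s: 13.68
ee_pos: [0.6297, -0.1742, 0.0665]
tcp_rot: [0.546, 0.838, -0.002, -0.002]
ft_force: [-11.7, -3.1, 4.9]
gripper_width: 0.005
```

Run:
```python
from h import *
o=robot.get_obs(); print(o['ft_force'],o['moment'])
t,_=viewer.grab_frame('wrist'); cv2.imwrite('pics/w9.png',t[:,:,::-1])
```

```text
[-11.72365179  -3.06965656   4.94176855] [-0.50912995  1.49769107  0.02432378]
```

View pics/w9.png

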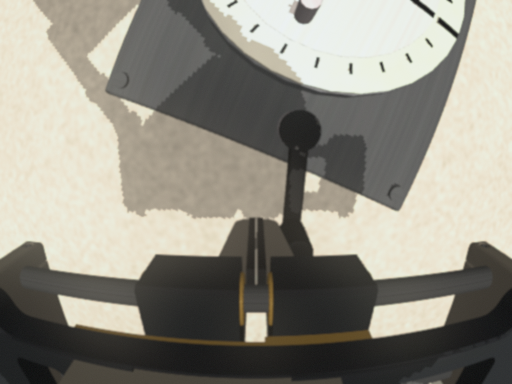

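The force jumped to 12 N with the lever stopped, so it is at its stop, at about −69° as predicted. I'll back off, lift, and re-check the dial.

{"fn": "apply_moves", "kwargs": {"commands": [{"x": 0,"y": -5,"z": 0,"wx": 0,"wy": 0,"wz": 0},{"x": -3,"y": -20,"z": 0,"wx": 0,"wy": 0,"wz": 0},{"x": -3,"y": -25,"z": -30,"wx": 0,"wy": 0,"wz": 0},{"x": -3,"y": -25,"z": -85,"wx": 0,"wy": 0,"wz": 0},{"x": -3,"y": -25,"z": -140,"wx": 0,"wy": 0,"wz": 0},{"x": 30,"y": 10,"z": -180,"wx": 0,"wy": 0,"wz": 0},{"x": 70,"y": 40,"z": -185,"wx": 0,"wy": 0,"wz": 0},{"x": 96,"y": 57,"z": -185,"wx": 0,"wy": 0,"wz": 0},{"x": 96,"y": 57,"z": -185,"wx": 0,"wy": 0,"wz": 0},{"x": 96,"y": 57,"z": -185,"wx": 0,"wy": 0,"wz": 0},{"x": 96,"y": 57,"z": -185,"wx": 0,"wy": 0,"wz": 0}]}}

```text
time_s: 15.1
ee_pos: [0.645, -0.0641, 0.2514]
tcp_rot: [0.547, 0.837, -0.0, -0.0]
ft_force: [-0.0, -0.2, 0.6]
gripper_width: 0.006
```

Run:
```python
from h import *
o=robot.get_obs(); print(o['time_s'],o['ee_pos'])
p,d=viewer.grab_frame('wrist'); b=p[:,:,::-1].copy(); cv2.imwrite('pics/w10.png',b)
c=measure(b,o)[0]; print(c)
for q in((.6064,.019),c):
    r=ortho(b,o,q,s=.00025); print(lines(r)); r=ortho(b,o,q); print(line_ang(r,.046,.072,-20,10),line_ang(r,.080,.086,-11,2),line_ang(r,.087,.094,-11,2))
# dish: faint edge circle
g=cv2.medianBlur(cv2.cvtColor(ortho(b,o,c,z=.056),cv2.COLOR_BGR2GRAY),5)
h=cv2.HoughCircles(g[140:340,140:340],cv2.HOUGH_GRADIENT,1,50,param1=40,param2=10,minRadius=49,maxRadius=60); print('dish',h[0][:3]-[100,100,0] if h is not None else None)
```

```text
15.1 [ 0.64502332 -0.06413614  0.2513962 ]
(0.6067112121582031, 0.019052932739257813)
[(np.int64(2502), np.float32(-5.01), -6.74, np.float32(-5.02)), (np.int64(718), np.float32(-3.57), -6.94, np.float32(-4.99))]
-5.0370875528074075 -5.074186507575642 -4.956353842470694
[(np.int64(2504), np.float32(-4.99), -6.81, np.float32(-5.1)), (np.int64(711), np.float32(-3.82), -6.97, np.float32(-5.04))]
-5.115140467068655 -5.124964079201002 -5.007296705412386
dish [[-9.5        -2.5        58.29999924]]
```

{"fn": "apply_moves", "kwargs": {"commands": [{"x": -231,"y": -319,"z": -60,"wx": 0,"wy": 0,"wz": 0},{"x": -231,"y": -319,"z": -60,"wx": 0,"wy": 0,"wz": 0},{"x": -231,"y": -319,"z": -60,"wx": 0,"wy": 0,"wz": 0},{"x": -231,"y": -319,"z": -60,"wx": 0,"wy": 0,"wz": 0},{"x": -231,"y": -319,"z": -60,"wx": 0,"wy": 0,"wz": 0},{"x": -231,"y": -319,"z": -60,"wx": 0,"wy": 0,"wz": 0},{"x": -231,"y": -319,"z": -60,"wx": 0,"wy": 0,"wz": 0},{"x": -231,"y": -319,"z": -60,"wx": 0,"wy": 0,"wz": 0},{"x": -231,"y": -319,"z": -60,"wx": 0,"wy": 0,"wz": 0},{"x": -231,"y": -319,"z": -60,"wx": 0,"wy": 0,"wz": 0}]}}

```text
time_s: 16.4
ee_pos: [0.4475, -0.4012, 0.3113]
tcp_rot: [0.545, 0.838, 0.0, -0.0]
ft_force: [0.4, 0.8, -0.1]
gripper_width: 0.006
```

Run:
```python
from h import *
o=robot.get_obs(); print(o['time_s'],o['ee_pos'])
p,_=viewer.grab_frame('top'); b=p[:,:,::-1].copy(); cv2.imwrite('pics/top11.png',b)
s,_=viewer.grab_frame('side'); 
# knob: darkest blob right of housing; pixel extents
g=cv2.cvtColor(b,cv2.COLOR_BGR2GRAY); g0=cv2.cvtColor(cv2.imread('pics/top0.png'),cv2.COLOR_BGR2GRAY)
for n,q in(('before',g0),('after',g)):
    m=((q[140:185,285:325]<38)*255).astype(np.uint8); k,l,st,ce=cv2.connectedComponentsWithStats(m); i=1+st[1:,4].argmax(); ys,xs=np.where(l==i)
    u=xs+285;v=ys+140; f=(u-295.3)**2+(v-157)**2; far=f>f.max()*.5; uv=(u[far].mean(),v[far].mean()); w=onz('top',uv,.07)
    print(n,st[i],uv,w,np.degrees(np.arctan2(w[1]+.105,w[0]-.6275)))
# differences outside stage: before/after, left part
d=cv2.absdiff(cv2.GaussianBlur(g,(3,3),0),cv2.GaussianBlur(g0,(3,3),0)); m=(d>30).astype(np.uint8); m[235:]=0
k,l,st,ce=cv2.connectedComponentsWithStats(m); print([(x[:5].tolist()) for x in st[1:] if x[4]>6])
# dish from the two wrist views
import json
a=cv2.imread('pics/w2.png'); 
oa=json.load(open('pics/w2.json')); q=cv2.cvtColor(ortho(a,oa,(.6064,.019),z=.056),cv2.COLOR_BGR2GRAY)
o10=dict(ee_pos=[.64502,-.06414,.2514],tcp_rot=[.547,.837,0,0]); q2=cv2.cvtColor(ortho(cv2.imread('pics/w10.png'),o10,(.6064,.019),z=.056),cv2.COLOR_BGR2GRAY)
for z in(q,q2):
    h=cv2.HoughCircles(cv2.GaussianBlur(z,(5,5),0)[140:340,140:340],cv2.HOUGH_GRADIENT,1,5,param1=30,param2=8,minRadius=51,maxRadius=57); print((h[0][:3]-[100,100,0]) if h is not None else None)
```

```text
16.4 [ 0.44745673 -0.40117073  0.31131796]
before [  6  13  23  19 127] (np.float64(309.8666666666667), np.float64(168.33333333333334)) [ 0.58636419 -0.15282526  0.07      ] -130.6997205726501
after [  6   6  26  15 120] (np.float64(313.6666666666667), np.float64(148.66666666666666)) [ 0.65070585 -0.16599063  0.07      ] -69.16906653101715
[[259, 142, 3, 4, 8], [300, 145, 18, 12, 108], [298, 159, 17, 17, 125], [239, 162, 4, 3, 7], [270, 163, 11, 2, 22], [398, 171, 108, 64, 3487], [473, 185, 5, 5, 9], [339, 201, 41, 34, 704], [449, 229, 6, 6, 23]]
[[ 4.5        -4.5        51.90000153]
 [ 5.5        -9.5        56.40000153]]
[[-7.5        -2.5        56.40000153]]
```

The knob is at −69.2° against a predicted stop of −69.5°, and nothing else on the bench has changed. The dish circle fit was noisy, so I'll check the dish with depth, then hand in.

Run:
```python
from h import *
c=viewer.camera_info('top'); P=np.array(c['pose'])
_,d1=viewer.grab_frame('top')
for d in(np.load('pics/top0d.npy'),d1):
    v,u=np.mgrid[140:190,235:285]; z=d[140:190,235:285]; W=np.stack([(u-c['cx'])/c['fx']*z,(v-c['cy'])/c['fy']*z,z],-1)@P[:3,:3].T+P[:3,3]
    r=np.hypot(W[...,0]-.6064,W[...,1]-.019); m=(W[...,2]>.049)&(r<.043); print(m.sum(),W[m].mean(0).round(4))
```

```text
207 [0.6086 0.0142 0.0563]
203 [0.6073 0.0157 0.0564]
```

```bash
python3 -c "
from rig import robot
print(robot.job_done())"
```

```text
the job is handed in; nothing more can be done
None
```

The dial is set and the clamp is at its stop. I pushed post_b about 86.5° anticlockwise with the shut fingers, then pushed the clamp knob anticlockwise until it stopped. The job was handed in at about 16.5 s of the 64 s allowed.

- **Dial:** after the clamp push, the index and long lines measured −5.0° to −5.1° on every estimate that used their position from the dial centre, within about 0.1°. The direction fit along the long line read −3.6° to −3.8°. I discounted that because the stub is so short, but it does not agree with the rest.
- **Clamp:** the contact force rose to about 12 N at the stop. From the top camera the knob is at −69.2°, against a predicted stop of −69.5°.
- **Dish:** top-camera depth puts it within about 1 mm of the dial centre as that camera sees it. An outline check by circle fitting was too noisy to use (2 to 5 mm of scatter), so I relied on depth.
- **Rest of the bench:** comparing the top views before and after showed changes only at the dial, the lever and the arm. The arm is parked clear of everything.

One early move was refused because its rows lacked some keys. It moved nothing, but it used up one picture, and I viewed all 12 allowed.

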